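# Close the tea infuser and hold it over the mug

## Robot

A 7-joint arm with a two-finger parallel gripper is mounted at the origin on a cart in front of the work surface, level with it; the furniture and walls round the work are solid. World frame = base frame: x ahead of the robot, y to its left, z up, the work surface at z = 0. Lengths are in m, angles in rad, forces in N, time in s.
With the tool pointing down it reaches from about 0.425 to 0.875 m from the base axis. Payload 8.4 kg.
Tool frame: the origin (TCP) lies at the very end of the fingers, on their centre line; the grasp point (between the pads) lies 19 mm behind it (manip.pinch_z is the distance from the TCP to the grasp point, in m); z points along the fingers, y is the line along which they close (so a half turn about z gives the same grasp; the last joint's range is limited). The gripper opens to 87 mm and grips with 3 to 60 N. Pads are 19 mm wide; open, the fingers measure 117 mm over their backs; the gripper's body (75 mm by 190 mm) begins 51 mm behind the grasp point.
Start: joints at [-1.222, 0.333, 0.04, 1.465, -0.013, 1.343, -0.059], TCP at [0.281, 0.586, 0.198] pointing down, gripper open.
Joint ranges: [-2.58, 2.58], [-0.38, 2.09], [-1.3, 1.39], [0.25, 2.4], [-1.5, 4.64], [0.08, 2.09], [-2.65, 2.65]. Speed limits (rad/s): [2.22, 2.22, 2.79, 2.79, 3.14, 3.14, 3.14].

## Interface

Orientations are given as a unit quaternion [x, y, z, w].
In Python, from station import manip, eyes, workorder gives the robot as it stands.
- The arm moves only by the tool apply_moves, never from a script. Its argument "moves" is a list of rows, each a list of 3 entries, a list of its own where there are three numbers: the finger opening in mm, from 0 to 87, then the shift along the tool's x, y, z in mm, then the turn, a rotation vector about the tool's x, y, z in degrees. In form: [[fingers, [tx, ty, tz], [ax, ay, az]], ...]. A call has 1 to 5 rows; each row shifts and turns the commanded pose from where the row before left it, along the tool's axes as they then stand; what a row does not reach is not made up. A row lasts 1/8 s, in which the tool goes at most 62.5 mm and 10.7 degrees, less where a joint would pass 70% of its speed; a pose out of reach is approached as far as the arm can. A call is refused whole if a number of a shift passes 62.5 or a number of a turn 10.7, either way. A call with a gripper value outside its range is refused whole. The fingers move at their own pace and stop on an object; "grip_force" is the grip in N (left out, the last holds). Time passes only in rows, so rows that do not move let the fingers close. It gives the time, the measured TCP pose, the force and the opening at its end, in the units of the state.
- manip.get_obs(): the state, without advancing time (a new reading comes with each control period).
- eyes.camera(name): name is "scene" or "top"; returns (picture, depth): 480x640x3 uint8, blue, green, red; 480x640 float32, m along the optical axis (not along the pixel's ray), 0 where there is no reading.
- eyes.get_calibration(name): a dict with "fx", "fy", "cx", "cy" (pixels), "R" (3x3) and "t" (3): a world point X has camera coordinates R X + t. Camera axes: x right, y down, z forward; pixel columns grow to the right and rows downward; lengths in m; the calibration is good to about 2 mm. A picture is of the moment at which its call begins. get_calibration takes no time and is no camera call.
- workorder.close_job(): hands the job in, once; it reports no verdict.
The state is a dict: "time": time; "joints": joint angles; "qd": joint speeds; "tau": joint torques, N m; "eef_pos": TCP position; "eef_rot": TCP orientation; "wrist_force": force on the tool from outside, world axes, zero at the start; "torque": the same for the moment, N m; "opening": finger opening in m.
Only numpy, scipy, OpenCV 4.12 (cv2) and the standard library are available. Lean on these libraries where they do the work, as an engineer would, in place of code of your own. Each camera call takes 0.05 s, during which the arm holds its last target. There are 200 camera calls.

## Task

The cap of the tea infuser standing in the white drip stand is loose: press it fully home while the infuser stands there. Then lift the infuser out, carry it across the row of things in the middle without disturbing anything, and finish while still holding it, upright and still, centred over the mouth of the mug, its bottom about a finger's width (1 to 2 cm) above the rim, ready to be dipped; never touch the mug with it, do not lower it in and do not let go.

Things in the scene. Friction and masses are not known exactly. Their poses are not given: they have to be found in the camera images.
- infuser: Tube tea infuser: an upright perforated steel tube, 26 mm in diameter and 85 mm long (a 28 mm rolled collar on its top 4 mm), with a steel cap on top; 130 g in all, give or take. Origin: centre of its flat bottom; z runs up along the tube. It starts upright in the drip stand, its lower 39 mm inside the stand's cup, the part above bare. Grip the tube just below the collar, or the cap.
- cap_top (a point): Centre of the top of the infuser's cap. The cap is a steel disc 30 mm in diameter and 12 mm thick that carries a black knob 16 mm in diameter; this point is the knob's top, 24 mm above the cap's underside. With the cap home it is 109 mm from the infuser's bottom, at the start 7 to 11 mm more. z points up along the tube.
- infuser_cap (a joint): Slide of the cap along the tube (m): 0 = fully home on the collar, larger = standing up off it (at most 0.012, where it is stopped; it never comes off). A tight seal holds it wherever it is left; about 5 N along the tube moves it, down or up; no spring.
- drip_stand: White ceramic drip stand that cannot be moved: an upright cup of 38 mm outer and 30 mm inner diameter on a round foot of 68 mm. Origin: centre of its underside on the worktop; inner floor 6 mm and rim 45 mm above that.
- mug: Mug, blue above and white below, 98 mm high, about 85 mm across its round part, hollow and brown inside, with one handle towards its own -y; loose, 0.23 kg. Origin on its underside, 16.5 mm from the round part's axis towards the handle; z up.
- mug_mouth (a point): Centre of the mug's round mouth, at the height of its rim (98 mm above the worktop); z up. The opening is about 75 mm across.
- canister: Round green storage canister with a lid, 102 mm in diameter, 140 mm high; one of the row of four in the middle. Origin: centre of its underside. To be left alone.
- pepper_mill: Wooden pepper mill, 58 mm in diameter, 165 mm high, the tallest of the row. Origin: centre of its underside. To be left alone.
- spice_jar: Slim round spice jar, 45 mm in diameter, 106 mm high; in the row. Origin: centre of its underside. To be left alone.
- egg_timer: Round white kitchen timer, 63 mm in diameter, 48 mm high; in the row. Origin: centre of its underside. To be left alone.
- salt_box: Round wooden salt box, 90 mm in diameter, 67 mm high, on the right. Origin: centre of its underside. To be left alone.
- garlic: Bulb of garlic, 56 mm, on the right. Origin on its underside. To be left alone.
- onion: Onion, 61 mm across and 68 mm high, on the right. Origin on its underside. To be left alone.
Not all that is in view belongs to the job. What is shaped like the drip_stand but green is not meant.

How it is judged:
On the way, in this order (a step that is already met when the one before it is completed fails the run):
1. the cap is pressed home while the infuser stands in the drip stand (value of joint infuser_cap below 0.0015 m and distance between infuser and drip_stand below 0.015 m), for 0.2 s.
2. the infuser is lifted out of the stand with its cap home (value of joint infuser_cap below 0.0025 m and z of infuser in the frame of drip_stand above 0.06 m and contact force between the fingers and infuser above 0.5 N), for 0.1 s.
At the end, for the whole second after the job is handed in: The gripper still holds the infuser, cap home (within 2.5 mm), at rest and upright (within 8 degrees), its bottom centred over the mug's mouth (within 12 mm) and 4 to 35 mm above the rim, not touching the mug; the mug has not moved more than 15 mm, and the other things not more than 20 mm (value of joint infuser_cap below 0.0025 m and horizontal distance between infuser and mug_mouth below 0.012 m and z of infuser in the frame of mug_mouth between 0.004 and 0.035 m and angle between infuser's own z axis and vertical below 0.14 rad and contact force between the fingers and infuser above 0.5 N and contact force between infuser and mug below 0.1 N and linear speed of infuser below 0.02 m/s and distance of mug from where it was at the start of the episode below 0.015 m and angle between mug's own z axis and vertical below 0.1 rad and distance of each of canister, pepper_mill, spice_jar, egg_timer, salt_box, garlic, onion from where it was at the start of the episode below 0.02 m); the arm keeps its last pose, push and grip.
It fails at once if the infuser touches the mug (contact force between infuser and mug above 0.5 N).
It fails at once if the mug is pushed away or tipped (distance of mug from where it was at the start of the episode above 0.015 m or angle between mug's own z axis and vertical above 0.2 rad).
It fails at once if something in the middle row is disturbed (distance of any of canister, pepper_mill, spice_jar, egg_timer from where it was at the start of the episode above 0.02 m).
It fails at once if the salt box, the garlic or the onion is disturbed (distance of any of salt_box, garlic, onion from where it was at the start of the episode above 0.02 m).
It also fails if it takes over 58 s, if anything falls off the work surface, if the arm or the gripper's body presses on something with over 40 N, if the wrist force passes 120 N, or if a joint passes its speed limit or range.

## Working session

There is one attempt and no reset: what is moved stays moved. The work goes in short steps, Python scripts to look and compute and a tool call to move; the robot and the scene stay as the last step left them, time stands still between calls to the robot, and variables do not carry over. Pictures are saved under pics/ and viewed, on a budget of 10 in all, crops included, one or two more only if the job needs it, and the job is handed in when it is done.

Besides the shell and the picture viewer there is one more tool, called after ">>>" as name(argument=value, ...) on one line, values as JSON. apply_moves: Moves the arm, as the interface text tells. Its arguments: {"type":"object","properties":{"moves":{"type":"array","items":{"type":"array"}},"grip_force":{"type":"number"}},"required":["moves"]}

```bash
mkdir -p pics; cat > h.py <<'E'
import numpy as np, cv2
from station import manip, eyes, workorder
def snap(n):
    im,d=eyes.camera(n); np.savez('/tmp/%s.npz'%n,im=im,d=d); return im,d
def world(n,u,v,d):
    c=eyes.get_calibration(n); z=d
    p=np.array([(u-c['cx'])/c['fx']*z,(v-c['cy'])/c['fy']*z,z])
    return np.array(c['R']).T@(p-np.array(c['t']))
def cloud(n,d):
    c=eyes.get_calibration(n); v,u=np.mgrid[:480,:640]
    P=np.stack([(u-c['cx'])/c['fx']*d,(v-c['cy'])/c['fy']*d,d],-1)
    return (P-np.array(c['t']))@np.array(c['R'])
E
python3 - <<'E'
from h import *
for n in('scene','top'):
    im,d=snap(n); cv2.imwrite('pics/%s0.png'%n,im)
    c=eyes.get_calibration(n); print(n,-np.array(c['R']).T@np.array(c['t']),np.round(c['R'],2).tolist(),c['fx'])
print(manip.get_obs())
E
```

```text
scene [-0.14895716 -0.98490579  0.63004296] [[0.81, -0.59, 0.01], [-0.25, -0.37, -0.89], [0.53, 0.72, -0.45]] 538.5589113761265
top [ 0.28969762 -0.09756206  1.15746871] [[-0.01, -1.0, -0.0], [-0.98, 0.01, -0.19], [0.19, 0.0, -0.98]] 466.09115751250397
{'time': 0.1, 'joints': array([-1.22219203,  0.33386247,  0.03993385,  1.46617723, -0.01338577,
        1.34327015, -0.0585013 ]), 'qd': array([ 5.83711272e-04,  3.12723946e-06,  1.28270614e-03, -2.09844941e-03,
       -5.59411797e-04,  1.84815367e-04,  1.13207279e-03]), 'tau': array([ 4.20324854e-03, -6.57806969e+01,  1.33953664e+00, -4.04704499e+01,
       -5.99300768e-02,  4.09788103e-02,  4.90655179e-05]), 'eef_pos': array([0.28131276, 0.58547702, 0.19743745]), 'eef_rot': array([ 2.22070523e-01,  9.75030336e-01, -7.19131962e-04, -9.64282286e-05]), 'wrist_force': array([-0.64989838,  0.86851201, -0.17463399]), 'torque': array([-0.02310573, -0.01306374, -0.0169201 ]), 'opening': 0.0868756432460053}
```

View pics/scene0.png

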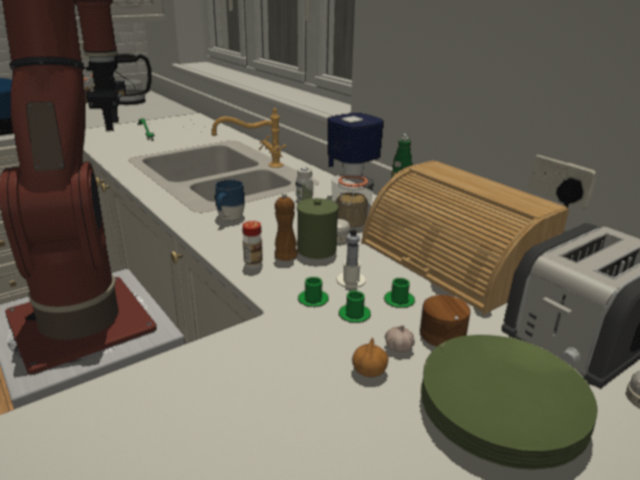

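View pics/top0.png

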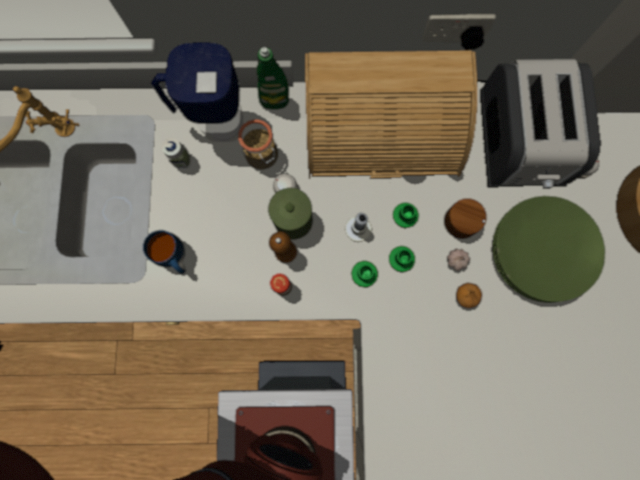

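Both views show the infuser in the white stand (top ~(360,223), scene ~(352,255)) and the mug at top (163,247). The row is at top (285,185), (290,210), (283,246) and (281,285). Next I measure positions from depth.

```bash
python3 - <<'E'
from h import *
T=np.load('/tmp/top.npz');S=np.load('/tmp/scene.npz')
W=cloud('top',T['d']);V=cloud('scene',S['d'])
def box(n,A,r,zmin,zmax=.3):
    u0,u1,v0,v1=r; p=A[v0:v1,u0:u1].reshape(-1,3); p=p[(p[:,2]>zmin)&(p[:,2]<zmax)]
    if len(p)<3: print(n,'few');return
    q=p[p[:,2]>p[:,2].max()-.012]
    print(n,len(p),'ztop %.3f'%p[:,2].max(),'mid all',np.round((p.min(0)+p.max(0))/2,3),'ext',np.round(np.ptp(p,0),3),'top-mean',np.round(q.mean(0),3),'topmid',np.round((q.min(0)+q.max(0))/2,3),len(q))
box('inf top',W,(335,385,200,250),.06)
box('stand top',W,(335,385,200,250),.02,.06)
box('inf scene',V,(335,370,225,275),.06)
box('stand scene',V,(335,370,225,290),.015,.044)
box('mug top',W,(135,195,225,285),.085)
box('mug scene',V,(210,250,175,225),.088)
for n,r in dict(timer=(272,300,170,190),can=(262,318,188,238),mill=(264,302,228,268),spice=(265,300,270,300),salt=(440,492,195,242),garlic=(444,472,247,272),onion=(453,485,281,312),g1=(392,420,202,228),g2=(388,416,245,272),bread=(300,480,45,185)).items(): box(n,W,r,.015)
# infuser profile along z
p=V[225:275,335:370].reshape(-1,3)
for z in np.arange(.01,.15,.01):
    q=p[abs(p[:,2]-z)<.005]
    q=q[(np.hypot(*(q[:,:2]-np.median(q[:,:2],0)).T)<.03)] if len(q) else q
    if len(q): print(round(z,3),len(q),np.round(q[:,:2].mean(0),3),np.round(np.ptp(q@np.array([.81,-.59,0])),3))
c=np.hstack([cv2.resize(S['im'][215:300,310:395],(400,400),interpolation=2),cv2.resize(T['im'][190:260,325:395],(400,400),interpolation=2)])
cv2.imwrite('pics/crop1.png',c)
E
```

```text
inf top 168 ztop 0.129 mid all [ 0.543 -0.186  0.095] ext [0.03  0.028 0.069] top-mean [ 0.543 -0.185  0.125] topmid [ 0.543 -0.184  0.124] 39
stand top 107 ztop 0.058 mid all [ 0.542 -0.186  0.039] ext [0.034 0.037 0.038] top-mean [ 0.535 -0.183  0.05 ] topmid [ 0.54  -0.185  0.052] 33
inf scene 351 ztop 0.127 mid all [ 0.564 -0.125  0.094] ext [0.078 0.15  0.067] top-mean [ 0.539 -0.185  0.121] topmid [ 0.538 -0.184  0.121] 53
stand scene 439 ztop 0.044 mid all [ 0.606 -0.107  0.029] ext [0.17  0.191 0.029] top-mean [ 0.598 -0.109  0.038] topmid [ 0.606 -0.107  0.038] 199
mug top 324 ztop 0.101 mid all [0.479 0.28  0.093] ext [0.091 0.082 0.016] top-mean [0.483 0.279 0.096] topmid [0.482 0.282 0.095] 227
mug scene 280 ztop 0.109 mid all [0.452 0.167 0.099] ext [0.144 0.322 0.021] top-mean [0.46  0.213 0.101] topmid [0.452 0.166 0.103] 100
timer 333 ztop 0.126 mid all [ 0.644 -0.007  0.073] ext [0.067 0.07  0.107] top-mean [ 0.614 -0.022  0.122] topmid [ 0.614 -0.021  0.122] 37
can 1873 ztop 0.157 mid all [ 0.567 -0.022  0.086] ext [0.149 0.1   0.142] top-mean [0.497 0.001 0.15 ] to
[... 796 characters left out ...]
p-mean [ 0.577 -0.307  0.044] topmid [ 0.577 -0.307  0.044] 89
g2 143 ztop 0.050 mid all [ 0.464 -0.293  0.033] ext [0.036 0.037 0.035] top-mean [ 0.466 -0.293  0.044] topmid [ 0.465 -0.293  0.044] 84
bread 21402 ztop 0.210 mid all [ 0.813 -0.278  0.113] ext [0.291 0.478 0.195] top-mean [ 0.92  -0.435  0.203] topmid [ 0.921 -0.434  0.204] 48
0.01 31 [ 0.681 -0.069] 0.017
0.02 9 [ 0.642 -0.03 ] 0.011
0.03 7 [ 0.593 -0.059] 0.003
0.05 72 [ 0.536 -0.189] 0.034
0.06 52 [ 0.535 -0.189] 0.025
0.07 43 [ 0.535 -0.19 ] 0.023
0.08 47 [ 0.536 -0.19 ] 0.025
0.09 54 [ 0.536 -0.189] 0.027
0.1 34 [ 0.535 -0.188] 0.028
0.11 79 [ 0.536 -0.19 ] 0.029
0.12 39 [ 0.538 -0.185] 0.024
0.13 16 [ 0.542 -0.184] 0.011
```

View pics/crop1.png

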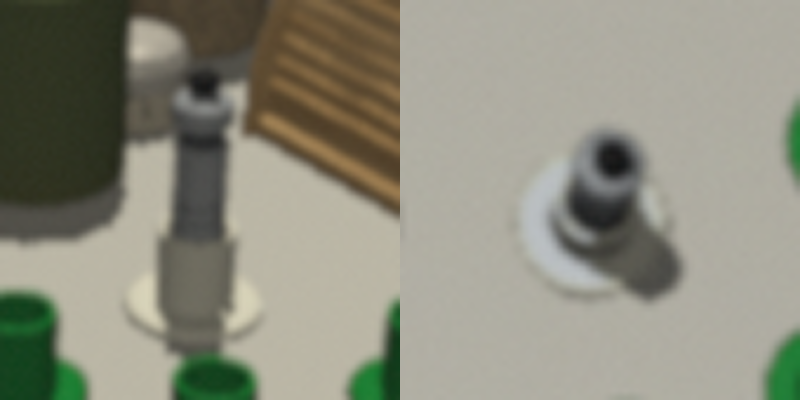

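Checked against the given sizes, the infuser is at about (0.542, -0.185) with its cap top at ~0.125. The mug mouth is at about (0.482, 0.28). I raise the arm, close the fingers and turn by 84° first.

>>> apply_moves(moves=[[0,[0,0,-12],[0,0,10.5]],[0,[0,0,-12],[0,0,10.5]],[0,[0,0,-12],[0,0,10.5]],[0,[0,0,-12],[0,0,10.5]],[0,[0,0,-12],[0,0,10.5]]], grip_force=30)

```text
time: 0.72
eef_pos: [0.2813, 0.5857, 0.2581]
eef_rot: [0.633, 0.774, -0.0, 0.0]
wrist_force: [0.6, -0.2, -0.7]
opening: 0.0452
```

>>> apply_moves(moves=[[0,[0,0,0],[0,0,10.6]],[0,[0,0,0],[0,0,10.6]],[0,[0,0,0],[0,0,10.6]],[0,[0,0,0],[0,0,0]],[0,[0,0,0],[0,0,0]]])

```text
time: 1.35
eef_pos: [0.2813, 0.5858, 0.258]
eef_rot: [0.818, 0.576, -0.0, 0.0]
wrist_force: [-0.3, 0.2, 0.3]
opening: 0.0016
```

```bash
cat >> h.py <<'E'
from scipy.spatial.transform import Rotation as Ro
def go(*ts):
    o=manip.get_obs();R=Ro.from_quat(o['eef_rot']);M=R.as_matrix()
    print('t',round(o['time'],2),'pos',np.round(o['eef_pos'],4),'F',np.round(o['wrist_force'],1),'open',round(o['opening'],4))
    print('tool z',np.round(M[:,2],4),'yangle',np.degrees(np.arctan2(M[1,1],M[0,1])).round(1),'q',np.round(o['joints'],2))
    for t in ts: print(t,'-> tool mm',np.round(1000*M.T@(np.array(t)-o['eef_pos']),1))
E
python3 -c "
from h import *
go([.542,-.185,.257])"
```

```text
t 1.35 pos [0.2813 0.5858 0.258 ] F [-0.3  0.2  0.3] open 0.0016
tool z [-2.e-04 -5.e-04 -1.e+00] yangle -19.7 q [-1.38  0.31  0.24  1.38 -0.08  1.46 -1.48]
[0.542, -0.185, 0.257] -> tool mm [-637.7  505.4    1.3]
```

>>> apply_moves(moves=[[0,[-42.5,33.5,0],[0,0,0]],[0,[-42.5,33.5,0],[0,0,0]],[0,[-42.5,33.5,0],[0,0,0]],[0,[-42.5,33.5,0],[0,0,0]],[0,[-42.5,33.5,0],[0,0,0]]])

```text
time: 1.98
eef_pos: [0.3668, 0.3271, 0.2584]
eef_rot: [0.818, 0.575, 0.0, -0.0]
wrist_force: [2.2, -0.3, -0.5]
opening: 0.0002
```

>>> apply_moves(moves=[[0,[-42.5,33.5,0],[0,0,0]],[0,[-42.5,33.5,0],[0,0,0]],[0,[-42.5,33.5,0],[0,0,0]],[0,[-42.5,33.5,0],[0,0,0]],[0,[-42.5,33.5,0],[0,0,0]]])

```text
time: 2.6
eef_pos: [0.4516, 0.0702, 0.2585]
eef_rot: [0.818, 0.575, 0.0, -0.0]
wrist_force: [0.8, 0.7, 0.3]
opening: 0.0005
```

>>> apply_moves(moves=[[0,[-42.5,33.5,0],[0,0,0]],[0,[-42.5,33.5,0],[0,0,0]],[0,[-42.5,33.5,0],[0,0,0]],[0,[-42.5,33.5,0],[0,0,0]],[0,[0,0,0],[0,0,0]]])

```text
time: 3.22
eef_pos: [0.5191, -0.1381, 0.2583]
eef_rot: [0.82, 0.572, -0.001, 0.001]
wrist_force: [-0.5, 0.3, -0.5]
opening: 0.0005
```

```bash
python3 -c "
from h import *
go([.542,-.185,.257])"
```

```text
t 3.23 pos [ 0.5191 -0.1381  0.2583] F [-0.5  0.3 -0.5] open 0.0005
tool z [-2.0e-04 -3.1e-03 -1.0e+00] yangle -20.2 q [-0.77  0.09  1.03  1.69 -0.07  1.41 -0.09]
[0.542, -0.185, 0.257] -> tool mm [-36.1  37.7   1.4]
```

>>> apply_moves(moves=[[0,[-36,37.5,0],[0,0,0]],[0,[0,0,40],[0,0,0]],[0,[0,0,40],[0,0,0]],[0,[0,0,28],[0,0,0]],[0,[0,0,0],[0,0,0]]])

```text
time: 3.85
eef_pos: [0.5408, -0.1787, 0.1486]
eef_rot: [0.818, 0.575, -0.001, -0.001]
wrist_force: [-0.4, -0.6, 1.2]
opening: 0.0006
```

```bash
python3 - <<'E'
from h import *
go([.542,-.185,.125])
a,d=snap('scene');b,_=snap('top')
cv2.imwrite('pics/c2.png',np.hstack([cv2.resize(a[205:275,315:385],(400,400),interpolation=2),cv2.resize(b[190:260,325:395],(400,400),interpolation=2)]))
E
```

```text
t 3.85 pos [ 0.5408 -0.1787  0.1486] F [-0.4 -0.6  1.2] open 0.0006
tool z [-3.7e-03  9.0e-04 -1.0e+00] yangle -19.8 q [-0.6   0.31  1.03  1.77 -0.28  1.23  0.15]
[0.542, -0.185, 0.125] -> tool mm [-5.5  3.3 23.6]
```

View pics/c2.png

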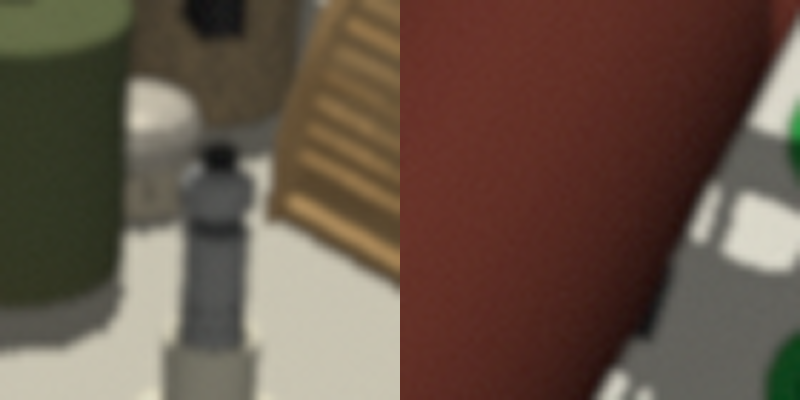

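```bash
python3 - <<'E'
from h import *
c=eyes.get_calibration('scene')
S=np.load('/tmp/scene.npz')
def pr(X):
    p=np.array(c['R'])@np.array(X)+np.array(c['t']); return np.round([c['fx']*p[0]/p[2]+c['cx'],c['fy']*p[1]/p[2]+c['cy'],p[2]],2)
print(pr(manip.get_obs()['eef_pos']),'cap',pr([.542,-.185,.125]))
V=cloud('scene',S['d'])
for v in range(198,236,2): print(v,np.round(S['d'][v,349:358],2),np.round(V[v,353],3))
E
```

```text
[352.98 219.06   1.16] cap [353.81 230.94   1.17]
198 [1.13 1.13 1.13 1.13 1.13 1.13 1.13 1.13 1.13] [ 0.534 -0.186  0.204]
200 [1.13 1.13 1.13 1.13 1.14 1.13 1.13 1.13 1.13] [ 0.539 -0.181  0.197]
202 [1.13 1.13 1.13 1.13 1.13 1.14 1.13 1.14 1.14] [ 0.535 -0.186  0.195]
204 [1.14 1.13 1.13 1.14 1.14 1.13 1.14 1.14 1.13] [ 0.536 -0.185  0.19 ]
206 [1.14 1.14 1.13 1.14 1.14 1.14 0.   1.14 1.14] [ 0.535 -0.186  0.186]
208 [1.14 1.14 1.14 1.14 1.14 1.14 1.14 1.14 1.14] [ 0.535 -0.187  0.181]
210 [1.14 1.14 1.14 1.14 1.14 1.14 1.14 1.14 1.14] [ 0.537 -0.185  0.176]
212 [1.45 1.45 1.45 1.45 1.45 1.45 1.45 1.45 1.45] [0.721 0.029 0.048]
214 [1.45 1.46 1.46 1.45 1.46 1.46 1.46 1.45 1.45] [0.721 0.029 0.042]
216 [1.46 1.45 1.45 1.46 1.45 1.46 1.45 1.46 1.46] [0.719 0.027 0.038]
218 [1.46 1.46 1.46 1.46 1.46 1.46 1.46 1.46 1.46] [0.72  0.027 0.032]
220 [1.46 1.46 1.46 1.46 1.46 1.46 1.46 1.46 1.46] [0.722 0.029 0.024]
222 [1.47 1.46 1.46 1.47 1.46 1.46 1.46 1.47 1.47] [0.721 0.027 0.019]
224 [1.4  1.46 1.47 1.46 1.47 1.47 1.48 1.47 1.47] [0.724 0.03  0.011]
226 [1.4  1.47 1.47 1.47 1.47 1.48 1.47 1.48 1.49] [0.724 0.03  0.006]
228 [1.39 1.47 1.47 1.47 1.47 1.47 1.47 1.47 1.47] [0.719 0.024 0.003]
230 [1.39 1.17 1.17 1.17 1.17 1.17 1.17 1.17 1.46] [ 0.543 -0.182  0.126]
232 [1.4  1.17 1.16 1.17 1.16 1.17 1.17 1.17 1.45] [ 0.538 -0.188  0.125]
234 [1.18 1.18 1.17 1.17 1.17 1.17 1.17 1.18 1.18] [ 0.537 -0.188  0.12 ]
```

>>> apply_moves(moves=[[0,[-5.5,3.5,0],[0,0,0]],[0,[0,0,0],[0,0,0]]])

```text
time: 4.2
eef_pos: [0.5441, -0.1873, 0.1513]
eef_rot: [0.819, 0.574, 0.001, 0.001]
wrist_force: [0.6, 0.4, 0.6]
opening: 0.0005
```

```bash
python3 - <<'E'
from h import *
go([.542,-.185,.125])
a,d=snap('scene')
cv2.imwrite('pics/c3.png',cv2.resize(a[120:280,273:433],(600,600),interpolation=2))
V=cloud('scene',d)
for v in range(204,236,3): print(v,np.round(V[v,353],3))
E
```

```text
t 4.2 pos [ 0.5441 -0.1873  0.1513] F [0.6 0.4 0.6] open 0.0005
tool z [ 1.6e-03 -4.0e-04 -1.0e+00] yangle -20.0 q [-0.59  0.32  1.03  1.75 -0.29  1.23  0.17]
[0.542, -0.185, 0.125] -> tool mm [ 1.5 -2.8 26.3]
204 [ 0.532 -0.19   0.192]
207 [ 0.529 -0.194  0.188]
210 [ 0.531 -0.191  0.179]
213 [0.723 0.031 0.044]
216 [0.723 0.031 0.035]
219 [0.722 0.03  0.027]
222 [0.715 0.021 0.023]
225 [0.722 0.027 0.01 ]
228 [0.719 0.024 0.003]
231 [ 0.538 -0.188  0.127]
234 [ 0.537 -0.188  0.12 ]
```

View pics/c3.png

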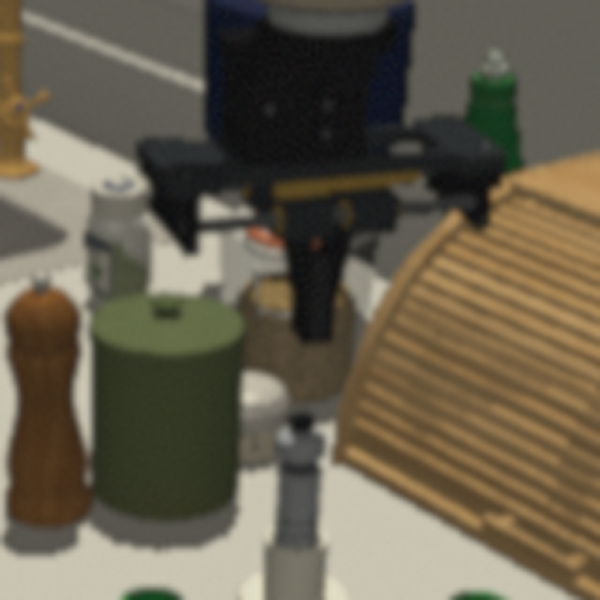

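The picture shows closed fingertips ending near crop (315,338) and the knob at (301,420). The fingertips appear ~2 cm higher than the reported TCP and ~5 mm to the right of it. I shift slightly and press by force.

>>> apply_moves(moves=[[0,[1.5,-5,6],[0,0,0]],[0,[0,0,6],[0,0,0]],[0,[0,0,4],[0,0,0]],[0,[0,0,0],[0,0,0]]])

```text
time: 4.75
eef_pos: [0.5391, -0.1832, 0.1338]
eef_rot: [0.819, 0.574, -0.0, -0.0]
wrist_force: [0.8, 0.6, -0.4]
opening: 0.0008
```

```bash
python3 - <<'E'
from h import *
go([.542,-.185,.125])
a,d=snap('scene')
V=cloud('scene',d)
for n,z0,z1 in (('knob',.118,.13),('f',.145,.16),('f',.16,.175),('f',.175,.19),('f',.19,.205),('f',.205,.22)):
    m=np.zeros(d.shape,bool); m[150:240,320:390]=1
    m&=(V[...,2]>z0)&(V[...,2]<z1)&(np.hypot(V[...,0]-.54,V[...,1]+.187)<.05)&(d>0)
    if m.sum()<3: print(n,z0,'none'); continue
    p=V[m]; l=p@[.81,-.59,0]; f=p@[.59,.81,0]
    print(n,z0,m.sum(),'minz %.3f'%p[:,2].min(),'lat %.4f..%.4f'%(l.min(),l.max()),'fwd %.4f..%.4f'%(f.min(),f.max()))
e=manip.get_obs()['eef_pos']; print(e@[.81,-.59,0],e@[.59,.81,0])
E
```

```text
t 4.75 pos [ 0.5391 -0.1832  0.1338] F [ 0.8  0.6 -0.4] open 0.0008
tool z [-8.e-04 -1.e-04 -1.e+00] yangle -20.0 q [-0.59  0.33  1.02  1.79 -0.3   1.2   0.17]
[0.542, -0.185, 0.125] -> tool mm [-0.7  3.3  8.8]
knob 0.118 36 minz 0.119 lat 0.5397..0.5531 fwd 0.1605..0.1773
f 0.145 4 minz 0.159 lat 0.5423..0.5529 fwd 0.1610..0.1632
f 0.16 75 minz 0.160 lat 0.5319..0.5550 fwd 0.1552..0.1771
f 0.175 77 minz 0.175 lat 0.5309..0.5563 fwd 0.1546..0.1768
f 0.19 93 minz 0.190 lat 0.5284..0.5595 fwd 0.1547..0.1769
f 0.205 110 minz 0.205 lat 0.5258..0.5613 fwd 0.1527..0.1818
0.5450081493514882 0.16963390302543718
```

Laterally aligned. Now I step down until there is contact.

>>> apply_moves(moves=[[0,[0,0,5],[0,0,0]],[0,[0,0,4],[0,0,0]],[0,[0,0,0],[0,0,0]]])

```text
time: 5.18
eef_pos: [0.5391, -0.1833, 0.1249]
eef_rot: [0.819, 0.574, -0.0, -0.0]
wrist_force: [0.2, 0.9, -0.3]
opening: 0.0008
```

>>> apply_moves(moves=[[0,[0,0,4],[0,0,0]],[0,[0,0,3],[0,0,0]],[0,[0,0,0],[0,0,0]]])

```text
time: 5.55
eef_pos: [0.5392, -0.1833, 0.118]
eef_rot: [0.819, 0.574, -0.0, -0.0]
wrist_force: [0.1, -0.5, -0.7]
opening: 0.0003
```

>>> apply_moves(moves=[[0,[0,0,5],[0,0,0]],[0,[0,0,5],[0,0,0]],[0,[0,0,4],[0,0,0]],[0,[0,0,0],[0,0,0]]])

```text
time: 6.05
eef_pos: [0.5391, -0.1833, 0.1039]
eef_rot: [0.819, 0.574, -0.0, -0.0]
wrist_force: [-0.1, -0.5, 0.1]
opening: 0.0006
```

>>> apply_moves(moves=[[0,[0,0,3],[0,0,0]],[0,[0,0,0],[0,0,0]]])

```text
time: 6.3
eef_pos: [0.5394, -0.1834, 0.1012]
eef_rot: [0.819, 0.574, 0.0, 0.0]
wrist_force: [-1.0, 0.3, -0.7]
opening: 0.0003
```

>>> apply_moves(moves=[[0,[0,0,2],[0,0,0]],[0,[0,0,2],[0,0,0]],[0,[0,0,0],[0,0,0]]])

```text
time: 6.68
eef_pos: [0.5394, -0.1834, 0.0973]
eef_rot: [0.819, 0.574, 0.0, 0.0]
wrist_force: [0.8, 0.7, 4.5]
opening: 0.0006
```

```bash
python3 - <<'E'
from h import *
go([.542,-.185,.09])
a,d=snap('scene')
cv2.imwrite('pics/c4.png',cv2.resize(a[180:280,303:403],(500,500),interpolation=2))
E
```

```text
t 6.67 pos [ 0.5394 -0.1834  0.0973] F [0.8 0.7 4.5] open 0.0006
tool z [ 1.e-04 -1.e-04 -1.e+00] yangle -20.0 q [-0.56  0.37  0.99  1.83 -0.34  1.13  0.2 ]
[0.542, -0.185, 0.09] -> tool mm [-0.6  3.   7.3]
```

View pics/c4.png

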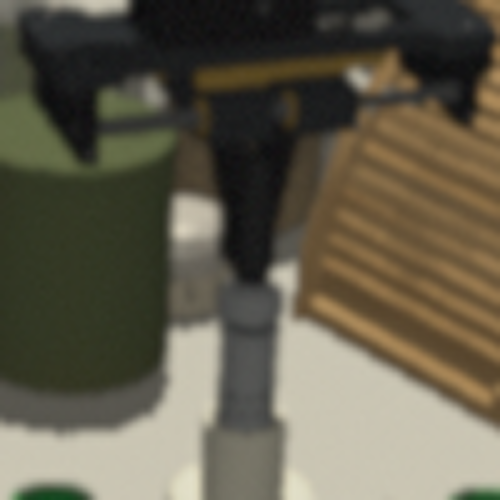

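The fingers sit on the knob (crop ~(250,280)), with 4.5 N of contact at TCP z 0.097. I continue down until the force climbs well past the seal.

>>> apply_moves(moves=[[0,[0,0,2],[0,0,0]],[0,[0,0,2],[0,0,0]],[0,[0,0,2],[0,0,0]],[0,[0,0,0],[0,0,0]]])

```text
time: 7.22
eef_pos: [0.5394, -0.1834, 0.0911]
eef_rot: [0.819, 0.574, -0.0, 0.0]
wrist_force: [-0.1, 0.8, 5.0]
opening: 0.0005
```

>>> apply_moves(moves=[[0,[0,0,2],[0,0,0]],[0,[0,0,0],[0,0,0]]])

```text
time: 7.48
eef_pos: [0.5409, -0.184, 0.0909]
eef_rot: [0.819, 0.574, 0.001, 0.001]
wrist_force: [-0.4, 0.6, 17.5]
opening: 0.0009
```

>>> apply_moves(moves=[[0,[0,0,1.5],[0,0,0]],[0,[0,0,0],[0,0,0]],[0,[0,0,0],[0,0,0]]])

```text
time: 7.85
eef_pos: [0.542, -0.1845, 0.0906]
eef_rot: [0.819, 0.574, 0.002, 0.002]
wrist_force: [-2.2, 0.2, 27.0]
opening: 0.0003
```

>>> apply_moves(moves=[[0,[0,0,-10],[0,0,0]],[0,[0,0,-15],[0,0,0]],[87,[3.2,1,-5],[0,0,0]],[87,[0,0,0],[0,0,0]],[87,[0,0,0],[0,0,0]]])

```text
time: 8.48
eef_pos: [0.5411, -0.1804, 0.1173]
eef_rot: [0.819, 0.574, -0.0, -0.0]
wrist_force: [-0.1, -0.4, -0.4]
opening: 0.0229
```

>>> apply_moves(moves=[[87,[0,0,0],[0,0,0]],[87,[0,0,0],[0,0,0]],[87,[0,0,0],[0,0,0]]])

```text
time: 8.85
eef_pos: [0.5413, -0.1808, 0.1177]
eef_rot: [0.819, 0.574, -0.0, -0.0]
wrist_force: [0.5, -0.1, -0.6]
opening: 0.0528
```

```bash
python3 - <<'E'
from h import *
print(manip.pinch_z)
go([.542,-.185,.031])
a,d=snap('scene'); V=cloud('scene',d)
cv2.imwrite('pics/c5.png',cv2.resize(a[160:280,293:413],(600,600),interpolation=2))
for z0,z1 in ((.05,.085),(.093,.101),(.106,.118)):
    m=np.zeros(d.shape,bool); m[200:275,340:368]=1
    m&=(V[...,2]>z0)&(V[...,2]<z1)&(np.hypot(V[...,0]-.54,V[...,1]+.187)<.03)&(d>0)
    p=V[m]; l=p@[.81,-.59,0]; f=p@[.59,.81,0]
    print(z0,m.sum(),p[:,2].max(),'lat %.4f..%.4f'%(l.min(),l.max()),'fwd %.4f..%.4f'%(f.min(),f.max()),np.median(f))
m=(V[...,2]>.09)&(V[...,2]<.2)&(d>.9)&(d<1.3)&(a.max(-1)<60); m[:,:310]=0;m[:,400:]=0
ys,xs=np.nonzero(m)
for x in range(315,400,4):
    k=np.nonzero(m[:,x])[0]
    if len(k): print(x,k.max(),np.round(V[k.max()-1,x],3))
E
```

```text
0.0187
t 8.85 pos [ 0.5413 -0.1808  0.1177] F [ 0.5 -0.1 -0.6] open 0.0528
tool z [-2.e-04 -1.e-04 -1.e+00] yangle -20.0 q [-0.58  0.35  1.01  1.8  -0.32  1.17  0.18]
[0.542, -0.185, 0.031] -> tool mm [-3.7  2.1 86.7]
0.05 164 0.08479132808168145 lat 0.5336..0.5594 fwd 0.1540..0.1764 0.16151586073787916
0.093 43 0.100728737782702 lat 0.5321..0.5610 fwd 0.1536..0.1741 0.16030871373967617
0.106 33 0.11788823345732434 lat 0.5402..0.5537 fwd 0.1619..0.1753 0.167213939876055
315 225 [ 0.534 -0.053  0.093]
319 226 [ 0.539 -0.062  0.093]
323 225 [ 0.548 -0.065  0.094]
327 225 [ 0.559 -0.067  0.092]
331 224 [ 0.57  -0.069  0.092]
335 221 [ 0.513 -0.155  0.147]
339 225 [ 0.506 -0.178  0.148]
351 238 [ 0.533 -0.187  0.114]
355 237 [ 0.542 -0.19   0.115]
363 220 [ 0.563 -0.19   0.15 ]
367 222 [ 0.566 -0.199  0.148]
371 204 [ 0.572 -0.202  0.189]
```

View pics/c5.png

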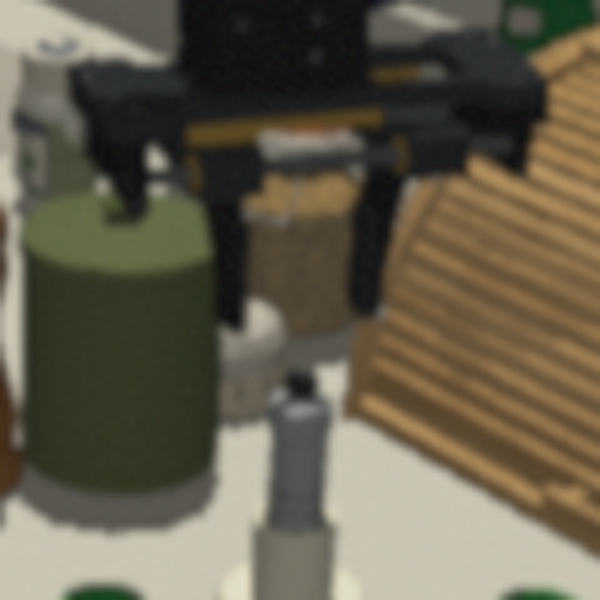

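The cap is home: its top measures ~0.116 and it took 27 N without moving. The open fingers straddle the infuser, with real tips ~25 mm above the reported TCP. I descend in steps.

>>> apply_moves(moves=[[60,[-3.8,1.2,0],[0,0,0]],[60,[0,0,20],[0,0,0]],[60,[0,0,20],[0,0,0]],[60,[0,0,10],[0,0,0]],[60,[0,0,0],[0,0,0]]])

```text
time: 9.52
eef_pos: [0.5404, -0.1846, 0.0666]
eef_rot: [0.819, 0.574, -0.001, -0.001]
wrist_force: [-0.3, -0.7, 0.6]
opening: 0.0603
```

>>> apply_moves(moves=[[60,[0,0,12],[0,0,0]],[60,[0,0,12],[0,0,0]],[60,[0,0,8],[0,0,0]],[60,[0,0,0],[0,0,0]]])

```text
time: 10.02
eef_pos: [0.5407, -0.1846, 0.0351]
eef_rot: [0.819, 0.574, -0.0, -0.0]
wrist_force: [0.1, -0.2, -0.1]
opening: 0.0602
```

```bash
python3 - <<'E'
from h import *
go([.541,-.185,.031])
a,d=snap('scene')
cv2.imwrite('pics/c6.png',cv2.resize(a[190:280,308:398],(540,540),interpolation=2))
E
```

```text
t 10.03 pos [ 0.5407 -0.1846  0.0351] F [ 0.1 -0.2 -0.1] open 0.0602
tool z [-0.0012 -0.     -1.    ] yangle -20.0 q [-0.5   0.46  0.93  1.87 -0.43  1.03  0.26]
[0.541, -0.185, 0.031] -> tool mm [-0.3  0.4  4.1]
```

View pics/c6.png

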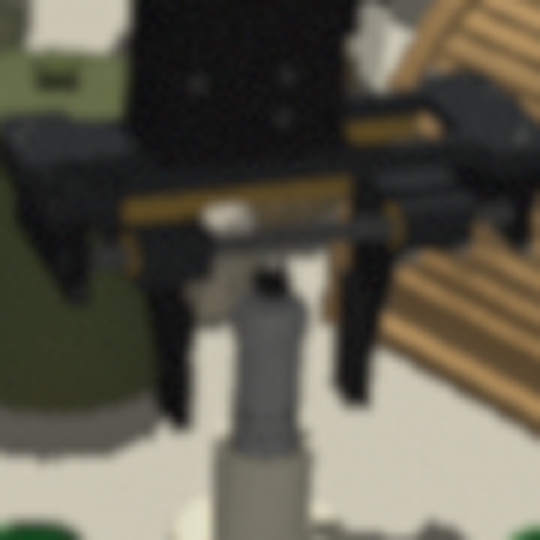

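The tips flank the tube at crop (180,420) and (352,400), centred on it, just above the cup rim. I go 4 mm lower and close.

>>> apply_moves(moves=[[60,[0,0,4],[0,0,0]],[40,[0,0,0],[0,0,0]],[15,[0,0,0],[0,0,0]],[15,[0,0,0],[0,0,0]],[15,[0,0,0],[0,0,0]]], grip_force=30)

```text
time: 10.7
eef_pos: [0.5414, -0.1847, 0.0319]
eef_rot: [0.819, 0.574, 0.0, 0.0]
wrist_force: [0.9, 0.4, 1.5]
opening: 0.0286
```

>>> apply_moves(moves=[[10,[0,0,0],[0,0,0]],[10,[0,0,0],[0,0,0]],[10,[0,0,0],[0,0,0]]])

```text
time: 11.08
eef_pos: [0.5413, -0.1847, 0.0318]
eef_rot: [0.819, 0.574, 0.0, 0.0]
wrist_force: [0.6, 0.3, 1.3]
opening: 0.0284
```

The opening reads 28.4 mm, so the pads are on the collar rather than the 26 mm tube. I reopen and go 4 mm lower for a better grip.

>>> apply_moves(moves=[[45,[0,0,0],[0,0,0]],[45,[0,0,0],[0,0,0]],[45,[0,0,2],[0,0,0]],[45,[0,0,2.5],[0,0,0]],[45,[0,0,0],[0,0,0]]])

```text
time: 11.7
eef_pos: [0.541, -0.1846, 0.0269]
eef_rot: [0.819, 0.574, -0.0, -0.0]
wrist_force: [-0.7, 0.3, 0.2]
opening: 0.0451
```

>>> apply_moves(moves=[[10,[0,0,0],[0,0,0]],[10,[0,0,0],[0,0,0]],[10,[0,0,0],[0,0,0]],[10,[0,0,0],[0,0,0]]])

```text
time: 12.2
eef_pos: [0.5413, -0.1847, 0.0273]
eef_rot: [0.819, 0.574, 0.0, 0.0]
wrist_force: [-0.4, 0.7, 0.0]
opening: 0.0283
```

Still 28.3 mm with no vertical force, so the grip is firm. I lift straight up.

>>> apply_moves(moves=[[10,[0,0,-5],[0,0,0]],[10,[0,0,-10],[0,0,0]],[10,[0,0,-15],[0,0,0]],[10,[0,0,-20],[0,0,0]],[10,[0,0,-20],[0,0,0]]])

```text
time: 12.82
eef_pos: [0.5414, -0.1848, 0.0991]
eef_rot: [0.819, 0.574, 0.0, 0.0]
wrist_force: [-0.7, -0.3, -0.9]
opening: 0.0285
```

>>> apply_moves(moves=[[10,[0,0,-25],[0,0,0]],[10,[0,0,-30],[0,0,0]],[10,[0,0,-30],[0,0,0]],[10,[0,0,-30],[0,0,0]],[10,[0,0,-20],[0,0,0]]])

```text
time: 13.45
eef_pos: [0.5414, -0.1851, 0.2348]
eef_rot: [0.819, 0.574, 0.001, 0.001]
wrist_force: [0.2, -0.4, -1.8]
opening: 0.0285
```

```bash
python3 - <<'E'
from h import *
go([.483,.28,.234])
a,d=snap('scene'); V=cloud('scene',d)
cv2.imwrite('pics/c7.png',cv2.resize(a[90:230,283:423],(600,600),interpolation=2))
for z0 in np.arange(.16,.34,.01):
    m=np.zeros(d.shape,bool); m[80:240,335:375]=1
    m&=(abs(V[...,2]-z0)<.005)&(np.hypot(V[...,0]-.54,V[...,1]+.187)<.022)&(d>0)
    if m.sum()<3: continue
    p=V[m]; l=p@[.81,-.59,0]; f=p@[.59,.81,0]
    print(round(z0,2),m.sum(),'minz %.3f'%p[:,2].min(),'lat %.4f..%.4f'%(l.min(),l.max()),'fwdmed %.4f'%np.median(f))
E
```

```text
t 13.45 pos [ 0.5414 -0.1851  0.2348] F [ 0.2 -0.4 -1.8] open 0.0285
tool z [ 2.e-03  1.e-04 -1.e+00] yangle -20.0 q [-0.65  0.24  1.07  1.65 -0.22  1.38  0.11]
[0.483, 0.28, 0.234] -> tool mm [ 417.1 -213.8    0.8]
0.22 52 minz 0.215 lat 0.5341..0.5590 fwdmed 0.1616
0.23 58 minz 0.225 lat 0.5337..0.5586 fwdmed 0.1604
0.24 53 minz 0.235 lat 0.5330..0.5578 fwdmed 0.1610
0.25 57 minz 0.245 lat 0.5344..0.5599 fwdmed 0.1606
0.26 73 minz 0.255 lat 0.5314..0.5691 fwdmed 0.1614
0.27 85 minz 0.265 lat 0.5310..0.5687 fwdmed 0.1611
0.28 92 minz 0.275 lat 0.5287..0.5683 fwdmed 0.1604
0.29 88 minz 0.285 lat 0.5303..0.5697 fwdmed 0.1618
0.3 88 minz 0.295 lat 0.5300..0.5693 fwdmed 0.1597
0.31 113 minz 0.305 lat 0.5316..0.5686 fwdmed 0.1639
0.32 60 minz 0.315 lat 0.5293..0.5697 fwdmed 0.1671
0.33 16 minz 0.325 lat 0.5608..0.5691 fwdmed 0.1685
```

View pics/c7.png

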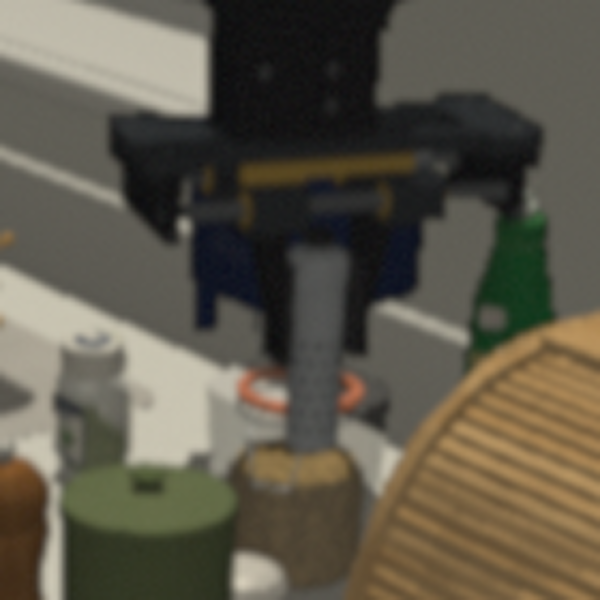

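The infuser is lifted upright with the cap still home; the tube bottom is at crop (313,445), z ~0.214. I refine the mug's mouth with a circle fit.

```bash
python3 - <<'E'
from h import *
from scipy.optimize import least_squares
def fit(p,r=None):
    for _ in range(4):
        s=least_squares(lambda q:np.hypot(p[:,0]-q[0],p[:,1]-q[1])-q[2],[p[:,0].mean(),p[:,1].mean(),.04],loss='soft_l1',f_scale=.002).x
        e=abs(np.hypot(p[:,0]-s[0],p[:,1]-s[1])-s[2]); p=p[e<max(.004,np.percentile(e,90))]
    return s,len(p),e.mean()
im,d=snap('top')
W=cloud('top',d)[215:290,130:200].reshape(-1,3)
for lo,hi in((.09,.104),(.094,.104)):
    print('rim all',fit(W[(W[:,2]>lo)&(W[:,2]<hi)]))
# interior (brown)
C=im[215:290,130:200].reshape(-1,3).astype(int)
b=(C[:,2]>C[:,0]+40)
print('brown',b.sum(),W[b].min(0),W[b].max(0),np.median(W[b],0))
im2,d2=snap('scene'); V=cloud('scene',d2)[170:230,205:255].reshape(-1,3)
m=(np.hypot(V[:,0]-.483,V[:,1]-.28)<.06)&(V[:,2]>.05)&(V[:,2]<.104)
print('scene z max',V[m][:,2].max()); q=V[m&(V[:,2]>.093)]; print('scene rim',fit(q),q.min(0),q.max(0))
cv2.imwrite('pics/c8.png',np.hstack([cv2.resize(im[215:285,130:200],(400,400),interpolation=2),cv2.resize(im2[165:235,195:265],(400,400),interpolation=2)]))
E
```

```text
rim all (array([0.48601998, 0.28178885, 0.03809718]), 213, np.float64(0.0009246647977041302))
rim all (array([0.48620419, 0.28199495, 0.03796772]), 162, np.float64(0.0009321441484296991))
brown 564 [ 0.28969762 -0.09756206  0.0623528 ] [0.52041022 0.31904197 1.15746871] [0.48708959 0.28777638 0.06923504]
scene z max 0.10178955858954226
scene rim (array([0.48380934, 0.2844232 , 0.03765766]), 131, np.float64(0.0014167845274095645)) [0.44252065 0.24279977 0.09305125] [0.52307226 0.32588443 0.10178956]
```

View pics/c8.png

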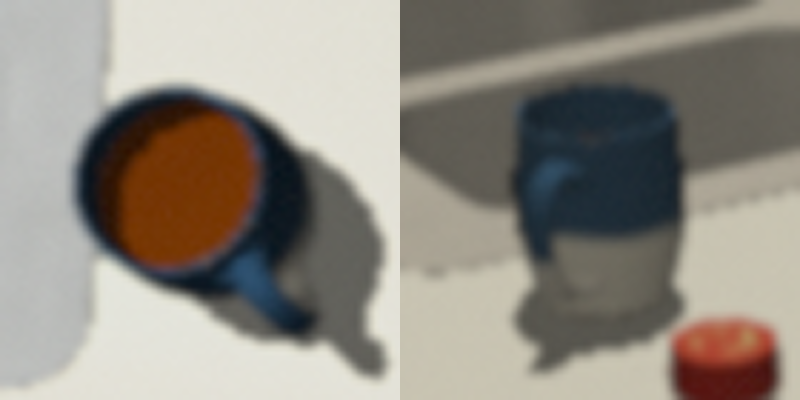

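The mouth centre is about (0.485, 0.283) and both cameras agree to ~2–3 mm. I carry it across at this height.

>>> apply_moves(moves=[[10,[20,-10,0],[0,0,0]],[10,[35,-18,0],[0,0,0]],[10,[35,-18,0],[0,0,0]],[10,[35,-18,0],[0,0,0]],[10,[35,-18,0],[0,0,0]]])

```text
time: 14.22
eef_pos: [0.5178, -0.005, 0.2315]
eef_rot: [0.819, 0.574, -0.0, -0.0]
wrist_force: [0.3, 0.6, 0.2]
opening: 0.0283
```

>>> apply_moves(moves=[[10,[35,-18,0],[0,0,0]],[10,[35,-18,0],[0,0,0]],[10,[35,-18,0],[0,0,0]],[10,[35,-18,0],[0,0,0]],[10,[35,-18,0],[0,0,0]]])

```text
time: 14.85
eef_pos: [0.4931, 0.1899, 0.2314]
eef_rot: [0.819, 0.574, -0.001, -0.0]
wrist_force: [1.1, -0.1, -0.9]
opening: 0.0285
```

>>> apply_moves(moves=[[10,[35,-15,0],[0,0,0]],[10,[30,-6,0],[0,0,0]],[10,[15,0,0],[0,0,0]],[10,[0,0,0],[0,0,0]],[10,[0,0,0],[0,0,0]]])

```text
time: 15.48
eef_pos: [0.5018, 0.2694, 0.2322]
eef_rot: [0.82, 0.573, -0.0, 0.0]
wrist_force: [0.6, -0.8, -1.7]
opening: 0.0282
```

```bash
python3 -c "
from h import *
go([.485,.283,.135])"
```

```text
t 15.47 pos [0.5018 0.2694 0.2322] F [ 0.6 -0.8 -1.7] open 0.0282
tool z [-2.e-04 -7.e-04 -1.e+00] yangle -20.1 q [-1.25  0.18  0.78  1.65 -0.13  1.37 -0.8 ]
[0.485, 0.283, 0.135] -> tool mm [  7.1 -20.5  97.2]
```

Correct sideways, then lower most of the way and check.

>>> apply_moves(moves=[[10,[7,-20.5,0],[0,0,0]],[10,[0,0,15],[0,0,0]],[10,[0,0,20],[0,0,0]],[10,[0,0,15],[0,0,0]],[10,[0,0,0],[0,0,0]]])

```text
time: 16.1
eef_pos: [0.4842, 0.2836, 0.181]
eef_rot: [0.819, 0.573, -0.001, 0.0]
wrist_force: [0.3, 0.3, -1.3]
opening: 0.0285
```

```bash
cat > chk.py <<'E'
from h import *
import sys
go([.485,.283,.133])
im,d=snap('scene'); V=cloud('scene',d)
e=manip.get_obs()['eef_pos']
L=np.array([.8085,-.5885,0]);F=np.array([.5885,.8085,0])
b=e[2]-.021
for z0 in np.arange(b-.02,b+.06,.01):
    m=(abs(V[...,2]-z0)<.005)&(np.hypot(V[...,0]-e[0],V[...,1]-e[1])<.03)&(d>0)
    if m.sum()<3: continue
    p=V[m]; print(round(z0,3),m.sum(),'minz %.3f'%p[:,2].min(),'lat %.4f..%.4f'%((p@L).min(),(p@L).max()),'fwd min %.4f med %.4f'%((p@F).min(),np.median(p@F)))
mc=np.array([.485,.283,0]); print('mouth lat/fwd',mc@L,mc@F,'tcp',e@L,e@F)
cv2.imwrite(sys.argv[1],cv2.resize(im[110:230,170:290],(600,600),interpolation=2))
E
python3 chk.py pics/c9.png
```

```text
t 16.1 pos [0.4842 0.2836 0.181 ] F [ 0.3  0.3 -1.3] open 0.0285
tool z [-0.0015 -0.0017 -1.    ] yangle -20.0 q [-1.27  0.19  0.76  1.74 -0.14  1.27 -0.83]
[0.485, 0.283, 0.133] -> tool mm [-0.2  1.  48. ]
0.161 11 minz 0.162 lat 0.2139..0.2343 fwd min 0.5000 med 0.5072
0.171 33 minz 0.166 lat 0.2106..0.2357 fwd min 0.4992 med 0.5069
0.181 37 minz 0.176 lat 0.2114..0.2361 fwd min 0.4988 med 0.5051
0.191 34 minz 0.186 lat 0.2123..0.2363 fwd min 0.4984 med 0.5066
0.201 33 minz 0.196 lat 0.2132..0.2364 fwd min 0.4958 med 0.5040
0.211 63 minz 0.206 lat 0.2001..0.2468 fwd min 0.4950 med 0.5063
mouth lat/fwd 0.225577 0.514228 tcp 0.22465686743099697 0.5149342063649325
```

View pics/c9.png

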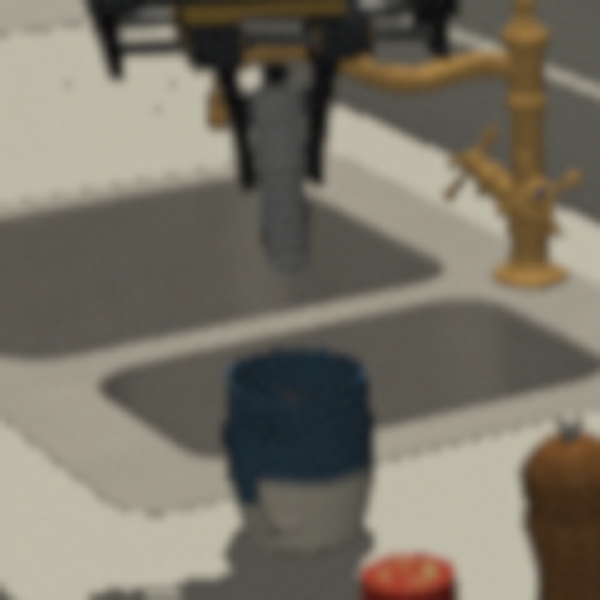

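Aligned with the mouth: tube bottom at crop (287,270), mouth centre ~(299,372), and verticals lean right going down in this view. I lower the last 48 mm.

>>> apply_moves(moves=[[10,[0,1,15],[0,0,0]],[10,[0,0,15],[0,0,0]],[10,[0,0,12],[0,0,0]],[10,[0,0,6],[0,0,0]],[10,[0,0,0],[0,0,0]]])

```text
time: 16.77
eef_pos: [0.4853, 0.2844, 0.1338]
eef_rot: [0.819, 0.574, -0.0, 0.0]
wrist_force: [0.2, 0.7, -1.6]
opening: 0.0283
```

>>> apply_moves(moves=[[10,[0,0,0],[0,0,0]],[10,[0,0,0],[0,0,0]],[10,[0,0,0],[0,0,0]],[10,[0,0,0],[0,0,0]]])

```text
time: 17.27
eef_pos: [0.4856, 0.2846, 0.1344]
eef_rot: [0.819, 0.574, 0.0, -0.0]
wrist_force: [0.2, 0.2, -0.4]
opening: 0.0282
```

```bash
python3 chk.py pics/c10.png
```

```text
t 17.27 pos [0.4856 0.2846 0.1344] F [ 0.2  0.2 -0.4] open 0.0282
tool z [ 2.e-04  2.e-04 -1.e+00] yangle -20.0 q [-1.26  0.24  0.75  1.79 -0.18  1.18 -0.8 ]
[0.485, 0.283, 0.133] -> tool mm [-1.7 -0.   1.4]
0.113 11 minz 0.113 lat 0.2131..0.2359 fwd min 0.5024 med 0.5102
0.123 29 minz 0.118 lat 0.2129..0.2363 fwd min 0.5002 med 0.5082
0.133 34 minz 0.128 lat 0.2116..0.2361 fwd min 0.4983 med 0.5066
0.143 34 minz 0.139 lat 0.2106..0.2362 fwd min 0.5024 med 0.5063
0.153 34 minz 0.148 lat 0.2126..0.2358 fwd min 0.5010 med 0.5077
0.163 59 minz 0.158 lat 0.1981..0.2486 fwd min 0.4982 med 0.5080
mouth lat/fwd 0.225577 0.514228 tcp 0.2251249135520412 0.5158204417620409
```

View pics/c10.png

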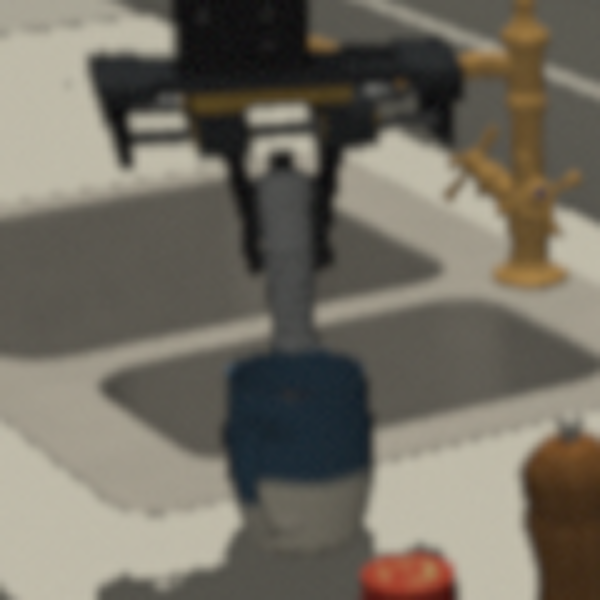

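The tube is centred over the mouth: its measured centre is ~(0.2245, 0.514) lat/fwd against the mouth's (0.2256, 0.5142). The bottom is at ~0.113 m, about 15 mm above the rim, and still. I hand in.

```bash
python3 -c "
from h import *
print(np.abs(manip.get_obs()['qd']).max()); print(workorder.close_job())"
```

```text
0.0020548506729570456
the job is handed in; nothing more can be done
None
```

I pressed the cap home in the stand, lifted the infuser out, carried it over the row and handed the job in with it still held over the mug. That was at about 17 s of the 58 s allowed; no verdict is reported.

**Cap:** I pushed up to 27 N and it stopped moving. Its top then measured about 0.116 m, against 0.115 m for fully home. I judged it still home after the lift from the pictures only.

**Final position:** The infuser is upright and at rest, within about 3 mm of the mouth centre. Its bottom is about 15 mm above the rim, and there was no sign of contact with the mug. The last two views of the mug showed it in the same place. I did not re-measure the row or the things on the right, but no unexpected force showed at any step.

**What disagreed:**
- **Fingertips:** they were really about 25 mm higher than the reported TCP, both by camera and by contact on the knob. I corrected for it when gripping and lowering.
- **Grip opening:** it stayed at about 28.3 mm instead of the tube's 26 mm, even after I re-gripped 4 mm lower. The pads are probably partly on the collar, but nothing slipped.

I viewed 11 pictures, one over the budget.

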